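# Hang the washed spanners on the drying board

### The job

The washed vessel spanners are lying on the bench: hang each by its eye on the drying board, the long hook spanner on the high free peg and the short two-pin spanner on the low free peg. Leave them hanging still with the peg through the eye, and do not shift or knock over anything else standing on the bench.

Things in the scene. Friction and masses are not known exactly. Their poses are not given: they have to be found in the camera images.
- long_spanner: Flat steel hook spanner lying on the bench, 205 mm long. Origin: underside, on the shaft; x along the shaft towards the eye, z up as it lies. Shaft 18 mm wide (y), 10 thick, x -40 to +69 mm. Eye ring at x = +86: outer diameter 44, hole 28, 6 mm thick. C-shaped hook at the other end, 10 thick, reaching x = -100, y +7 to -48 mm. Balance point near x = 0 mm.
- long_eye (a point): Centre of the long spanner's eye hole, at x = +86, z = +3 mm in the spanner's frame.
- short_spanner: Flat steel two-pin spanner lying on the bench, 142 mm long. Origin: underside, mid-shaft; x along the shaft towards the eye, z up as it lies. Shaft 16 mm wide (y), 10 thick, x -48 to +48 mm. Eye ring at x = +64: outer diameter 42, hole 26, 6 mm thick. Crossbar 56 mm long (y) at x = -50 with two pins up to z = 22 mm at y = +-21 mm. Balance point near x = -5 mm.
- short_eye (a point): Centre of the short spanner's eye hole, at x = +64, z = +3 mm in the spanner's frame.
- rack: Fixed foot of the drying board: drip tray 150 x 270 mm, 14 high, front to -x, back 300 high. Three black columns (80 wide, 85 apart along y, in any order) stand on it, front faces at x = -8 mm: one has the high free peg, one the low free peg, one two pegs covered by inverted glass tubes (30 mm diameter, reaching 125 mm along the same lean from 220 and 120 mm height).
- peg_high: The high free peg, fixed: steel, 9 mm diameter, round tip, 76 mm long, root 220 mm above the bench. Origin at its root on the column's face; z along the peg to its tip, outwards and up at 50 degrees above level; x up and into the board (40 degrees above level); y level, along the board.
- peg_low: The low free peg: the same, with its root 135 mm above the bench; origin and axes as for the high peg.
- bomb: Bystander: steel pressure vessel standing upright, 74 mm diameter, 178 mm high, origin at the centre of its underside, near the short spanner.
- beaker: Bystander: glass beaker, 68 mm diameter, 80 mm high, origin at the centre of its underside, near the long spanner.
- tub: Bystander: white plastic jar, 48 mm diameter, 45 mm high, origin at the centre of its underside, near the long spanner.
- wash_bottle: Bystander: white wash bottle, 64 mm diameter, 200 mm high, with a thin spout to its +x; origin at the centre of its underside.
- amber_bottle: Bystander: amber glass bottle, 64 mm diameter, 150 mm high, origin at the centre of its underside.
- steel_bowl: Bystander: steel bowl, 100 mm diameter, 45 mm high, origin at the centre of its underside.
- brush: Bystander: bottle brush lying along its x from -105 to +110 mm, 28 mm thick at the head; origin on the bench under the handle.
There are look-alikes about, which are no part of the job. What is shaped like the short_spanner but pink or red is not meant. What is shaped like the long_spanner but orange is not meant.

How it is judged:
At the end, for the whole second after the job is handed in: Both spanners hang still (under 0.03 m/s and 0.4 rad/s): the long one on the high free peg, the short one on the low free peg, the peg through the eye (eye centre within 13 mm of the peg's axis in its x and y, and between -5 and 65 mm along the peg from the root), shaft within 0.6 rad of vertical (x of long_eye in the frame of peg_high between -0.013 and 0.013 m and y of long_eye in the frame of peg_high between -0.013 and 0.013 m and z of long_eye in the frame of peg_high between -0.005 and 0.065 m and angle between each of long_spanner, short_spanner's own x axis and vertical below 0.6 rad and linear speed of each of long_spanner, short_spanner below 0.03 m/s and angular speed of each of long_spanner, short_spanner below 0.4 rad/s and x of short_eye in the frame of peg_low between -0.013 and 0.013 m and y of short_eye in the frame of peg_low between -0.013 and 0.013 m and z of short_eye in the frame of peg_low between -0.005 and 0.065 m); the robot touches nothing.
It fails at once if a bystander on the bench (bomb, beaker, tub, bottles, bowl) is shifted by more than 30 mm, or the brush by more than 40 mm (distance of any of bomb, beaker, tub, wash_bottle, amber_bottle, steel_bowl from where it was at the start of the episode above 0.03 m or distance of brush from where it was at the start of the episode above 0.04 m).
It fails at once if a standing bystander is knocked over (tilted by more than 0.5 rad) (angle between any of bomb, beaker, tub, wash_bottle, amber_bottle, steel_bowl's own z axis and vertical above 0.5 rad).
It also fails if it takes over 64 s, if anything falls off the work surface, if the arm or the gripper's body presses on something with over 40 N, if the wrist force passes 120 N, or if a joint passes its speed limit or range.

### The arm

A 6-joint arm with a two-finger parallel gripper is mounted at the origin on the work surface. World frame = base frame: x ahead of the robot, y to its left, z up, the work surface at z = 0. Lengths are in m, angles in rad, forces in N, time in s.
With the tool pointing down it reaches from about 0.375 to 0.9 m from the base axis. Payload 3.1 kg.
Tool frame: the origin (TCP) lies at the very end of the fingers, on their centre line; the grasp point (between the pads) lies 19 mm behind it; z points along the fingers, y is the line along which they close (so a half turn about z gives the same grasp; the last joint's range is limited). The gripper opens to 85 mm and grips with 20 to 120 N. Pads are 22 mm wide; open, the fingers measure 114 mm over their backs; the gripper's body (76 mm by 85 mm) begins 54 mm behind the grasp point. The pads swing forward as they close: fully open they stand 13 mm farther back than shut.
Start: joints at [1.151, 0.527, 1.433, -0, 1.181, -0.178], TCP at [0.149, 0.607, 0.231] pointing down, gripper open.
Joint ranges: [-3.08, 3.08], [-0.75, 2.2], [0.22, 2.44], [-1.43, 4.57], [0, 2.65], [-2.85, 2.85]. Speed limits (rad/s): [2.79, 2.79, 3.14, 3.14, 3.14, 3.14].

### API

Orientations are given as a 3x3 rotation matrix whose columns are the frame's x, y, z axes.
In Python, from bench import * gives the robot as it stands.
- The arm moves only by the shell command python3 -m pendant 'ROWS' [FORCE]. ROWS is JSON, a list of rows, each an object with "translation": the shift along the world's x, y, z in cm, a list of three; "angular": the turn, a rotation vector about the world's x, y, z in rad, a list of three; "grip": the finger opening in cm, from 0 to 8.54. A call has 1 to 20 rows; each row is the pose to reach, as a shift and turn from the pose commanded when the call began; what a row does not reach only later rows make up. A row lasts 1/10 s, in which the tool goes at most 50 mm and 8.59 degrees, less where a joint would pass 70% of its speed; a pose out of reach is approached as far as the arm can. A call with a gripper value outside its range is refused whole. The fingers move at their own pace and stop on an object; FORCE is the grip in N (left out, the last holds). Time passes only in rows, so rows that repeat a pose let the fingers close. It gives the time, the measured TCP pose, the force, the opening and the grip force at its end, in the units of the state.
- state(): the state, without advancing time (a new reading comes with each control period).
- camera(name): name is "scene" or "top" or "wrist"; returns (picture, depth): 384x512x3 uint8, red, green, blue; 384x512 float32, m along the optical axis (not along the pixel's ray), 0 where there is no reading.
- camera_params(name): a dict with "fx", "fy", "cx", "cy" (pixels), "extrinsics" (4x4, takes a point from camera to world coordinates); the wrist camera has in their place "tool_from_camera" (4x4, takes a point from camera to tool coordinates, whose origin is the TCP and whose axes are the flange's). Camera axes: x right, y down, z forward; pixel columns grow to the right and rows downward; lengths in m; the calibration is good to about 2 mm. A picture is of the moment at which its call begins: read the wrist's pose just before it. camera_params takes no time and is no camera call.
- hand_in(): hands the job in; it is judged then, once.
The state is a dict: "clock": time; "qpos": joint angles; "dq": joint speeds; "joint_torque": joint torques, N m; "tcp_pos": TCP position; "tcp_rot": TCP orientation; "ft_force": force on the tool from outside, world axes, zero at the start; "moment": the same for the moment, N m; "finger_gap": opening from 0.0 (shut) to 1.0 (fully open); "gripper_force": force on a finger pad.
Only numpy, scipy, OpenCV 4.12 (cv2) and the standard library are available. Lean on these libraries where they do the work, as an engineer would, in place of code of your own. Each camera call takes 0.05 s, during which the arm holds its last target. There are 200 camera calls.

## Working session

There is one attempt and no reset: what is moved stays moved. The work goes in short steps, Python scripts to look and compute and a shell command to move; the robot and the scene stay as the last step left them, time stands still between calls to the robot, and variables do not carry over. Pictures are saved under pics/ and viewed, at most 12 in all, crops included, and the job is handed in when it is done.

```bash
ls; mkdir -p pics; cat > h.py <<'E'
from bench import *
import numpy as np, cv2
def P(n):
    p=camera_params(n); return p
def world(n,uv,z=None,depth=None,T=None):
    p=camera_params(n); E=np.array(p['extrinsics']) if T is None else T
    d=np.array([(uv[0]-p['cx'])/p['fx'],(uv[1]-p['cy'])/p['fy'],1.])
    if depth is not None: return E[:3,:3]@(d*depth)+E[:3,3]
    r=E[:3,:3]@d; return E[:3,3]+r*(z-E[2,3])/r[2]
def wristT(s):
    T=np.eye(4);T[:3,:3]=np.array(s['tcp_rot']);T[:3,3]=s['tcp_pos']
    return T@np.array(camera_params('wrist')['tool_from_camera'])
def cloud(n,dep,T=None):
    p=camera_params(n); E=np.array(p['extrinsics']) if T is None else T
    v,u=np.mgrid[:384,:512]
    c=np.stack([(u-p['cx'])/p['fx']*dep,(v-p['cy'])/p['fy']*dep,dep],-1)
    return c@E[:3,:3].T+E[:3,3]
E
python3 - <<'E'
from h import *
np.set_printoptions(precision=3,suppress=True)
ims=[]
for n in ("scene","top"):
    im,d=camera(n); np.savez('pics/%s0.npz'%n,im=im,d=d); cv2.imwrite('pics/%s0.png'%n,cv2.resize(im[:,:,::-1],(800,600),interpolation=cv2.INTER_CUBIC))
    p=camera_params(n); print(n,p['fx'],p['cx'],p['cy'],np.array(p['extrinsics']), (d>0).mean())
s=state(); print(s)
E
```

```text
pics
scene 352.8319349197318 258.5072927687079 190.78555711275885 [[ 0.721  0.555 -0.414  0.986]
 [ 0.692 -0.584  0.423 -0.42 ]
 [-0.007 -0.593 -0.806  1.024]
 [ 0.     0.     0.     1.   ]] 0.9961751302083334
top 497.36124729542723 261.9594542214989 187.72540390157747 [[ 0.006 -0.984  0.177  0.299]
 [-1.    -0.005  0.009  0.019]
 [-0.008 -0.177 -0.984  1.477]
 [ 0.     0.     0.     1.   ]] 0.9959157307942709
{'clock': 0.1, 'qpos': array([ 1.151,  0.528,  1.434, -0.   ,  1.181, -0.179]), 'dq': array([ 0.   , -0.001, -0.006,  0.   , -0.   , -0.001]), 'joint_torque': array([  0.   , -44.33 , -17.859,  -0.   ,   0.004,   0.   ]), 'tcp_pos': array([0.149, 0.606, 0.23 ]), 'tcp_rot': array([[-0.971,  0.238, -0.001],
       [ 0.238,  0.971, -0.002],
       [ 0.   , -0.002, -1.   ]]), 'ft_force': array([-0.986, -0.285,  0.371]), 'moment': array([ 0.046,  0.007, -0.029]), 'gripper_force': 0.0, 'finger_gap': 1.0037567806694319}
```

View pics/scene0.png

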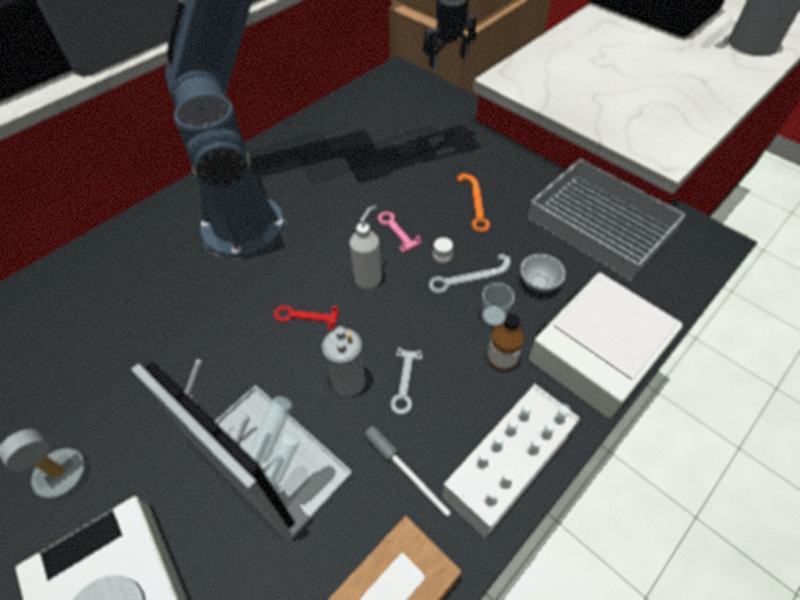

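View pics/top0.png

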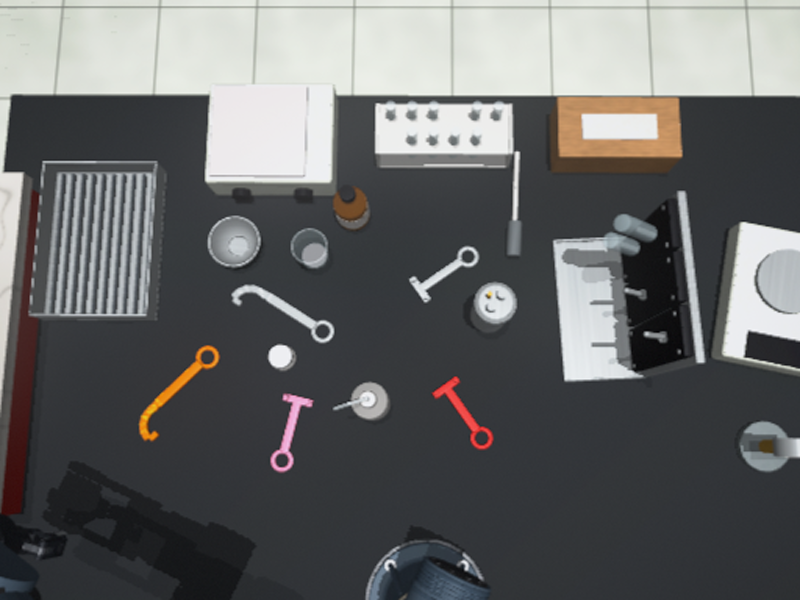

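The scene view shows two steel spanners: long at (470,275), short at (405,380) in the 800-px picture. The orange (478,200), pink (400,230) and red (308,315) ones are look-alikes. In the top view the long spanner is at (283,315) with its eye at (322,331), and the short one at (445,273) with its eye at (468,257). The rack is at right, with pegs near (635,293) and (655,337) and tubes at (630,232).

```bash
cat > m.py <<'E'
from h import *
np.set_printoptions(precision=4,suppress=True)
def eye(n,im,T,roi,near,far,z=0.005,thr=110,verbose=True):
    """roi in pixels x0,y0,x1,y1 ; returns eye world, shaft unit dir towards eye"""
    hsv=cv2.cvtColor(im,cv2.COLOR_RGB2HSV)
    m=((hsv[...,2]>thr)&(hsv[...,1]<70)).astype(np.uint8)
    r=np.zeros_like(m); x0,y0,x1,y1=roi; r[y0:y1,x0:x1]=1; m*=r
    cs,h=cv2.findContours(m,cv2.RETR_CCOMP,cv2.CHAIN_APPROX_NONE)
    i=max(range(len(cs)),key=lambda k:cv2.contourArea(cs[k]) if h[0][k][3]<0 else 0)
    hole=[c for k,c in enumerate(cs) if h[0][k][3]==i]
    hole=max(hole,key=cv2.contourArea); mo=cv2.moments(hole); c=np.array([mo['m10'],mo['m01']])/mo['m00']
    f=np.zeros_like(m); cv2.drawContours(f,cs,i,1,-1); f&=m
    v,u=np.nonzero(f); W=np.array([world(n,p,z,T=T)[:2] for p in np.c_[u,v]])
    e=world(n,c,z,T=T)[:2]; d=np.linalg.norm(W-e,axis=1); s=W[(d>near)&(d<far)]
    vx,vy,cx,cy=cv2.fitLine(s.astype(np.float32),cv2.DIST_HUBER,0,.001,.001).ravel()
    a=np.array([vx,vy]); a*=np.sign(a@(e-[cx,cy])); off=(e-[cx,cy])@np.array([-a[1],a[0]])
    if verbose: print(n,'eyepx',c,'eye',e,'dir',a,'ang',np.arctan2(a[1],a[0]),'off',off,'maxd',d.max(),len(d))
    return e,a,c
E
python3 - <<'E'
from m import *
t=np.load('pics/top0.npz'); s=np.load('pics/scene0.npz')
k=.64
for nm,rt,rs,near,far in (("long",(145,175,216,222),(270,160,328,190),.03,.115),("short",(258,155,309,194),(245,220,275,266),.03,.1)):
    for z in (.003,.008):
      e1,a,c1=eye('top',t['im'],None,rt,near,far,z)
      e2,a,c2=eye('scene',s['im'],None,rs,near,far,z,90)
    # triangulate eye
    A=[];b=[]
    for n,c in (('top',c1),('scene',c2)):
        p0=np.array(camera_params(n)['extrinsics'])[:3,3]; d=world(n,c,0.)-p0; d/=np.linalg.norm(d); M=np.eye(3)-np.outer(d,d); A.append(M); b.append(M@p0)
    print(nm,'eye tri',np.linalg.lstsq(np.vstack(A),np.hstack(b),rcond=None)[0])
for n,d in (('top',t['d']),):
    C=cloud(n,d)
    for nm,(u,v) in dict(tub=(281,357),beaker=(310,248),bomb=(495,303),wash=(368,400),amber=(350,205),bowl=(235,242),peg1=(635,293),peg2=(655,337),tube1=(620,222),tube2=(610,240),boardtop=(683,200),boardtop2=(699,358),tray1=(556,240),tray2=(567,378)).items():
        print(nm,C[int(v*k),int(u*k)])
im=t['im'][100:260,340:460]; cv2.imwrite('pics/rack.png',cv2.resize(im[:,:,::-1],None,fx=3.7,fy=3.7,interpolation=cv2.INTER_CUBIC))
E
```

```text
top eyepx [205.9375 211.5463] eye [0.4914 0.199 ] dir [-0.5339 -0.8455] ang -2.1340566 off 0.00018446943111053208 maxd 0.19044815791636105 485
scene eyepx [280.4423 181.5769] eye [0.4898 0.2022] dir [-0.5322 -0.8466] ang -2.1319513 off 0.0038853938587615133 maxd 0.1947745333030363 381
top eyepx [205.9375 211.5463] eye [0.4907 0.1984] dir [-0.5345 -0.8452] ang -2.134708 off 0.00026930616433531757 maxd 0.18980229549888494 485
scene eyepx [280.4423 181.5769] eye [0.4923 0.1991] dir [-0.5316 -0.847 ] ang -2.1312575 off 0.003646709226469827 maxd 0.19382035462003633 381
long eye tri [0.4913 0.1991 0.0069]
top eyepx [299.0747 163.9253] eye [ 0.6385 -0.0802] dir [ 0.5783 -0.8158] ang -0.95418835 off -0.0011691144502533465 maxd 0.12301316171485516 356
scene eyepx [256.5 258. ] eye [ 0.638  -0.0772] dir [ 0.5729 -0.8196] ang -0.96075976 off 0.0012365229930336255 maxd 0.1325042664056511 391
top eyepx [299.0747 163.9253] eye [ 0.6374 -0.0799] dir [ 0.5783 -0.8158] ang -0.95419294 off -0.001164863101520177 maxd 0.12259599003477292 356Traceback (most recent call last):
  File "<stdin>", line 7, in <module>
  File "m.py", line 13, in eye
    v,u=np.nonzero(f); W=np.array([world(n,p,z,T=T)[:2] for p in np.c_[u,v]])
                                   ~~~~~^^^^^^^^^^^
  File "h.py", line 6, in world
    p=camera_params(n); E=np.array(p['extrinsics']) if T is None else T
ValueError: time passes only in moves, steps and waits
```

```bash
sed -i 's/^import numpy as np, cv2/import numpy as np, cv2, functools\ncamera_params=functools.lru_cache(None)(camera_params)/' h.py
python3 - <<'E'
from m import *
t=np.load('pics/top0.npz'); k=.64
C=cloud('top',t['d'])
for nm,(u,v) in dict(tub=(281,357),beaker=(310,248),bomb=(495,303),wash=(368,400),amber=(350,205),bowl=(235,242),peg1=(635,293),peg2=(655,337),tube1=(620,222),tube2=(610,240),boardtop=(683,200),boardtop2=(699,358),tray1=(558,242),tray2=(567,378)).items():
    print(nm,C[int(v*k),int(u*k)])
# column plane: dark, z 0.05..0.28, y<-.3
im=t['im'].astype(int); v,u=np.mgrid[:384,:512]
m=(im.max(2)<45)&(C[...,2]>.04)&(C[...,2]<.28)&(u>390)&(u<450)&(v>125)&(v<245)
X=C[m]; print(m.sum(),X.mean(0),np.linalg.svd(X-X.mean(0),full_matrices=False)[2][2])
im=t['im'][115:250,350:455]; cv2.imwrite('pics/rack.png',cv2.resize(im[:,:,::-1],None,fx=4.4,fy=4.4,interpolation=cv2.INTER_CUBIC))
E
```

```text
tub [0.438  0.2713 0.0406]
beaker [ 0.6565  0.2281 -0.0006]
bomb [ 0.5241 -0.1154  0.151 ]
wash [0.3529 0.0992 0.1776]
amber [0.707  0.1398 0.1175]
bowl [0.6672 0.3744 0.0044]
peg1 [ 0.5369 -0.3512  0.1779]
peg2 [ 0.4529 -0.3585  0.2535]
tube1 [ 0.6228 -0.2939  0.3117]
tube2 [ 0.6225 -0.3056  0.2051]
boardtop [ 0.6615 -0.3984  0.3014]
boardtop2 [ 0.4139 -0.408   0.3016]
tray1 [ 0.6681 -0.255   0.0119]
tray2 [ 0.406  -0.2633  0.0076]
2154 [ 0.526  -0.3799  0.1757] [-0.0564  0.9984 -0.001 ]
```

View pics/rack.png

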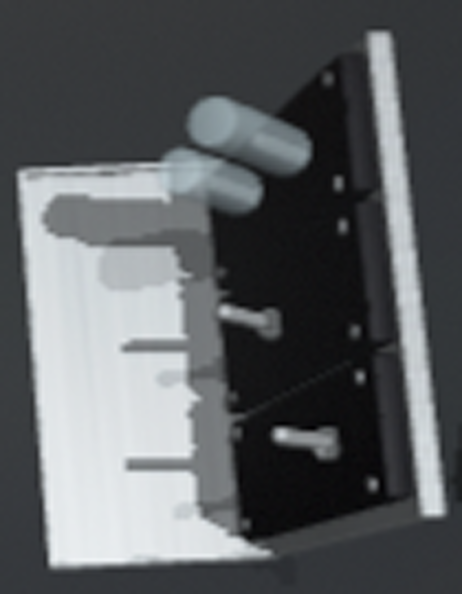

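The enlarged crop shows the tubes on the far column (top of the picture), the low peg on the middle column at about (250,320), and the high peg on the near column at about (305,437). Of the spanner candidates, the orange, red and pink ones are excluded by colour. The steel-grey ones at top px (283,315) and (445,273) fit the description. Next I go over the long one and confirm it with the wrist camera.

```bash
python3 -m pendant '[{"translation":[20,-17,3],"angular":[0,0,-0.95],"grip":6},{"translation":[38.8,-33.4,3],"angular":[0,0,-1.893],"grip":6},{"translation":[38.8,-33.4,3],"angular":[0,0,-1.893],"grip":6},{"translation":[38.8,-33.4,3],"angular":[0,0,-1.893],"grip":6},{"translation":[38.8,-33.4,3],"angular":[0,0,-1.893],"grip":6},{"translation":[38.8,-33.4,3],"angular":[0,0,-1.893],"grip":6},{"translation":[38.8,-33.4,3],"angular":[0,0,-1.893],"grip":6},{"translation":[38.8,-33.4,3],"angular":[0,0,-1.893],"grip":6},{"translation":[38.8,-33.4,3],"angular":[0,0,-1.893],"grip":6},{"translation":[38.8,-33.4,3],"angular":[0,0,-1.893],"grip":6},{"translation":[38.8,-33.4,3],"angular":[0,0,-1.893],"grip":6},{"translation":[38.8,-33.4,3],"angular":[0,0,-1.893],"grip":6},{"translation":[38.8,-33.4,3],"angular":[0,0,-1.893],"grip":6},{"translation":[38.8,-33.4,3],"angular":[0,0,-1.893],"grip":6},{"translation":[38.8,-33.4,3],"angular":[0,0,-1.893],"grip":6},{"translation":[38.8,-33.4,3],"angular":[0,0,-1.893],"grip":6}]'
python3 - <<'E'
from m import *
s=state(); im,d=camera('wrist'); print(s['qpos'],s['tcp_pos'],s['tcp_rot'],camera_params('wrist'))
np.savez('pics/w1.npz',im=im,d=d,T=wristT(s)); cv2.imwrite('pics/w1.png',im[:,:,::-1])
E
```

```text
clock: 1.7
tcp_pos: [0.5367, 0.2731, 0.2612]
tcp_rot: [[0.532, 0.847, -0.0], [0.847, -0.532, -0.0], [-0.0, -0.0, -1.0]]
ft_force: [0.2, 0.4, -0.6]
finger_gap: 0.702
gripper_force: 0.0
[ 0.2853  0.4648  1.4575 -0.      1.2197  0.8466] [0.5367 0.2731 0.2612] [[ 0.5323  0.8466 -0.0004]
 [ 0.8466 -0.5323 -0.0001]
 [-0.0003 -0.0003 -1.    ]] {'fx': 322.03850082217895, 'fy': 322.03850082217895, 'cx': 259.54591359496976, 'cy': 191.71274751896303, 'tool_from_camera': array([[ 0.    , -0.9587, -0.2845,  0.0722],
       [ 1.    ,  0.0002, -0.0006, -0.0013],
       [ 0.0007, -0.2845,  0.9587, -0.1431],
       [ 0.    ,  0.    ,  0.    ,  1.    ]])}
```

View pics/w1.png

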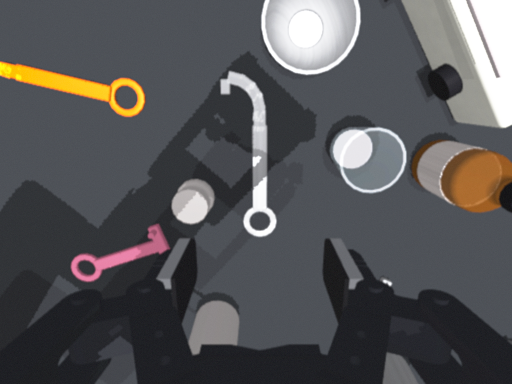

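The wrist view shows the steel long spanner with its eye at (260,221) and hook at (230,85), so it is the right one. The orange one is at (125,97) and the pink one at (85,265).

```bash
cat > pose.py <<'E'
from m import *
from scipy.spatial.transform import Rotation as Ro
n=np.array([-.0564,.9984,0]); k=np.array([0,0,1.])
def axes(p=50):
    c,s=np.cos(np.radians(p)),np.sin(np.radians(p)); z=c*n+s*k; x=-s*n+c*k; return x,np.cross(z,x),z
def Rt(p=50):  # tool orientation for hanging, option B
    x,y,z=axes(p); return np.c_[-x,y,-z]
def move(s,p,R):
    R0=np.array(s['tcp_rot']); rv=Ro.from_matrix(R@R0.T).as_rotvec()
    print('shift cm',(p-np.array(s['tcp_pos']))*100,'rotvec',rv,'deg',np.degrees(np.linalg.norm(rv)))
E
python3 - <<'E'
from pose import *
w=np.load('pics/w1.npz'); 
for z in (.003,.006): eye('wrist',w['im'],w['T'],(200,60,290,245),.03,.115,z,120)
s=state(); x,y,z=axes()
p=np.array([.493,-.381,.18])+.2*z-.064*x; print(p); move(s,p,Rt())
for v in (p,):
    T=np.eye(4);T[:3,:3]=Rt();T[:3,3]=v;C=np.linalg.inv(T@camera_params('wrist')['tool_from_camera'])
    for q in ([.453,-.384,.22],[.45,-.335,.278],[.537,-.379,.135],[.534,-.33,.193]):
        c=C[:3,:3]@q+C[:3,3]; print(c[:2]/c[2]*322+[259.5,191.7],c[2])
E
```

```text
wrist eyepx [259.3869 220.6721] eye [0.4887 0.2002] dir [-0.5314 -0.8471] ang -2.1310914 off 3.591276950614847e-05 maxd 0.19092584441156873 2703
wrist eyepx [259.3869 220.6721] eye [0.4893 0.2012] dir [-0.5292 -0.8485] ang -2.1284204 off 0.00012278929073979313 maxd 0.18949813299075582 2703
[ 0.483  -0.2037  0.2921]
shift cm [ -5.3771 -47.6855   3.0864] rotvec [-0.6863  0.1769  0.5924] deg 52.92565247483953
[223.6226 253.804 ] 0.3462137204394762
[213.7149 295.4829] 0.2732747793207929
[296.8931 188.2164] 0.39283051875757624
[305.1357 208.8668] 0.319891577638893
```

```bash
python3 -m pendant '[{"translation":[-1,-5,6],"angular":[-0.07,0.02,0.06],"grip":6},{"translation":[-1,-9,6],"angular":[-0.15,0.04,0.13],"grip":6},{"translation":[-2,-14,6],"angular":[-0.25,0.06,0.2],"grip":6},{"translation":[-2.5,-19,6],"angular":[-0.33,0.08,0.28],"grip":6},{"translation":[-3,-24,6],"angular":[-0.42,0.11,0.36],"grip":6},{"translation":[-3.5,-29,6],"angular":[-0.5,0.13,0.43],"grip":6},{"translation":[-4,-34,6],"angular":[-0.58,0.15,0.5],"grip":6},{"translation":[-5,-39,5],"angular":[-0.686,0.177,0.592],"grip":6},{"translation":[-5.4,-44,4],"angular":[-0.686,0.177,0.592],"grip":6},{"translation":[-5.4,-47.7,3],"angular":[-0.686,0.177,0.592],"grip":6},{"translation":[-5.4,-47.7,3],"angular":[-0.686,0.177,0.592],"grip":6},{"translation":[-5.4,-47.7,3],"angular":[-0.686,0.177,0.592],"grip":6},{"translation":[-5.4,-47.7,3],"angular":[-0.686,0.177,0.592],"grip":6},{"translation":[-5.4,-47.7,3],"angular":[-0.686,0.177,0.592],"grip":6}]'
python3 - <<'E'
from m import *
s=state(); im,d=camera('wrist'); print(s['qpos'],s['tcp_pos'])
np.savez('pics/w2.npz',im=im,d=d,T=wristT(s)); cv2.imwrite('pics/w2.png',im[:,:,::-1])
E
```

```text
clock: 3.15
tcp_pos: [0.4837, -0.2026, 0.2917]
tcp_rot: [[-0.043, 0.998, 0.038], [0.765, 0.057, -0.641], [-0.642, 0.002, -0.766]]
ft_force: [-0.0, -0.3, 0.2]
finger_gap: 0.7
gripper_force: 0.0
[-0.2634  0.3365  1.8144 -0.8555  0.939   0.1883] [ 0.4837 -0.2026  0.2917]
```

View pics/w2.png

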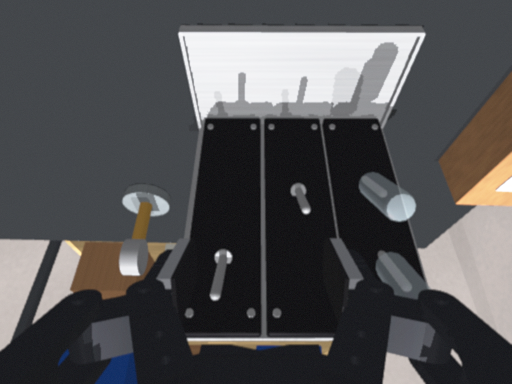

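The tilted pose is reachable. It shows the high free peg with root (222,257) and tip (215,296) on the near column, the low free peg with root (298,188) and tip (307,211) in the middle, and the tubes at right (385,195) and (400,275). I take a second wrist view and triangulate.

```bash
python3 -m pendant '[{"translation":[-3,-3.8,3.2],"angular":[0,0,0],"grip":6},{"translation":[-3,-3.8,3.2],"angular":[0,0,0],"grip":6},{"translation":[-3,-3.8,3.2],"angular":[0,0,0],"grip":6},{"translation":[-3,-3.8,3.2],"angular":[0,0,0],"grip":6}]'
cat > tri.py <<'E'
from pose import *
s=state(); im,d=camera('wrist'); np.savez('pics/w3.npz',im=im,d=d,T=wristT(s))
K=camera_params('wrist'); f=K['fx']; c0=np.array([K['cx'],K['cy']])
x,y,z=axes()
prior={'high':np.array([.453,-.384,.22]),'low':np.array([.537,-.379,.135])}
def proj(T,q):
    C=np.linalg.inv(T); c=C[:3,:3]@q+C[:3,3]; return c[:2]/c[2]*f+c0
for nm,r in prior.items():
    A=[[],[]];B=[[],[]]
    for fn in ('pics/w2.npz','pics/w3.npz'):
        w=np.load(fn); T=w['T']; g=cv2.cvtColor(w['im'],cv2.COLOR_RGB2GRAY)
        a,b=proj(T,r),proj(T,r+.076*z); m=np.zeros_like(g); cv2.line(m,tuple(a.astype(int).tolist()),tuple(b.astype(int).tolist()),1,34)
        m&=(g>75).astype(np.uint8); N,L,S,_=cv2.connectedComponentsWithStats(m); i=1+np.argmax(S[1:,4]); v,u=np.nonzero(L==i)
        P=np.c_[u,v].astype(float); dr=(b-a)/np.linalg.norm(b-a); t=P@dr
        hi=t.max(); sh=P[(t>hi-16)&(t<hi-2)]; l=cv2.fitLine(sh.astype(np.float32),cv2.DIST_L2,0,.01,.01).ravel(); e=l[:2]*np.sign(l[:2]@dr)
        tip=l[2:]+e*((P@e).max()-l[2:]@e)-e*4.5; root=P[t<t.min()+15].mean(0)
        print(nm,fn,'prior',a,b,'root',root,'tip',tip,S[i])
        for j,px in enumerate((root,tip)):
            p0=T[:3,3]; q=T[:3,:3]@np.r_[(px-c0)/f,1]; q/=np.linalg.norm(q); M=np.eye(3)-np.outer(q,q); A[j].append(M);B[j].append(M@p0)
    R,Tp=[np.linalg.lstsq(np.vstack(A[j]),np.hstack(B[j]),rcond=None)[0] for j in (0,1)]
    print(nm,'root',R,'tip(sphere c)',Tp,'root from tip',Tp-.0715*z,'len',np.linalg.norm(Tp-R))
E
python3 tri.py
```

```text
clock: 3.6
tcp_pos: [0.4534, -0.2412, 0.3232]
tcp_rot: [[-0.041, 0.998, 0.037], [0.766, 0.056, -0.641], [-0.642, 0.002, -0.767]]
ft_force: [0.5, -0.1, -0.4]
finger_gap: 0.704
gripper_force: 0.0
high pics/w2.npz prior [222.59   255.0641] [212.9711 297.2484] root [222.8966 256.5948] tip [214.8283 295.8893] [210 249  23  52 580]
high pics/w3.npz prior [252.5559 212.6758] [250.7306 245.1142] root [253.5533 213.4631] tip [252.4743 243.5356] [245 206  19  43 511]
high root [ 0.4538 -0.3786  0.2239] tip(sphere c) [ 0.4517 -0.3345  0.2772] root from tip [ 0.4543 -0.3804  0.2224] len 0.06920585098224713
low pics/w2.npz prior [295.6348 189.3738] [304.0028 210.4846] root [297.9297 190.1081] tip [305.712  209.2403] [290 183  21  32 331]
low pics/w3.npz prior [324.4482 149.8806] [339.9263 162.5135] root [327.4688 149.7552] tip [341.8096 162.042 ] [320 143  27  24 333]
low root [ 0.5384 -0.3725  0.1404] tip(sphere c) [ 0.5368 -0.3322  0.1907] root from tip [ 0.5393 -0.3781  0.1359] len 0.06444919040660747
```

```bash
python3 - <<'E'
from pose import *
a=-.957; R=np.c_[[-np.cos(a),-np.sin(a),0],[-np.sin(a),np.cos(a),0],[0,0,-1.]]
print(np.linalg.det(R)); move(state(),np.array([.601,-.027,.25]),R)
E
```

```text
0.9999999999999999
shift cm [14.7607 21.4101 -7.2857] rotvec [0.6662 0.233  0.5351] deg 50.74489357350433
```

```bash
python3 -m pendant '[{"translation":[3,4,2],"angular":[0.1,0.03,0.08],"grip":5},{"translation":[5,8,2],"angular":[0.2,0.07,0.16],"grip":5},{"translation":[8,12,2],"angular":[0.3,0.1,0.24],"grip":5},{"translation":[11,16,0],"angular":[0.4,0.14,0.32],"grip":5},{"translation":[14.8,21.4,-3],"angular":[0.666,0.233,0.535],"grip":5},{"translation":[14.8,21.4,-7.3],"angular":[0.666,0.233,0.535],"grip":5},{"translation":[14.8,21.4,-7.3],"angular":[0.666,0.233,0.535],"grip":5},{"translation":[14.8,21.4,-7.3],"angular":[0.666,0.233,0.535],"grip":5},{"translation":[14.8,21.4,-7.3],"angular":[0.666,0.233,0.535],"grip":5},{"translation":[14.8,21.4,-7.3],"angular":[0.666,0.233,0.535],"grip":5},{"translation":[14.8,21.4,-7.3],"angular":[0.666,0.233,0.535],"grip":5}]'
python3 - <<'E'
from pose import *
s=state(); im,d=camera('wrist'); T=wristT(s); print(s['qpos'])
np.savez('pics/w4.npz',im=im,d=d,T=T); cv2.imwrite('pics/w4.png',im[:,:,::-1])
for z in (.003,.008):
  try: eye('wrist',im,T,(200,60,320,260),.03,.095,z,120)
  except Exception as e: print(e)
E
```

```text
clock: 4.75
tcp_pos: [0.6012, -0.0277, 0.2517]
tcp_rot: [[-0.575, 0.818, 0.002], [0.818, 0.575, -0.002], [-0.003, 0.0, -1.0]]
ft_force: [0.1, -0.8, 0.1]
finger_gap: 0.584
gripper_force: 0.0
[-0.2308  0.473   1.4716 -0.0017  1.1944 -0.8433]
wrist eyepx [259.9633 205.7101] eye [ 0.637  -0.0785] dir [ 0.569  -0.8224] ang -0.96553195 off 0.0007076594371104894 maxd 0.12443691877351835 1996
wrist eyepx [259.9633 205.7101] eye [ 0.636  -0.0771] dir [ 0.5716 -0.8205] ang -0.9623369 off 0.0005169833696699481 maxd 0.12284778800914588 1996
```

View pics/w4.png

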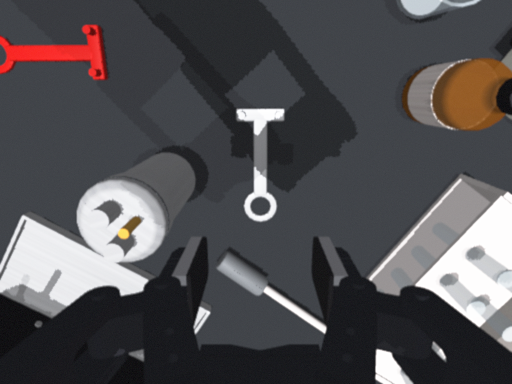

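The short steel spanner is confirmed: eye at (260,206), two-pin bar at (260,115). The red look-alike is at (50,50), the bomb at (125,220) and the brush at (240,270), all clear of the fingers.

```bash
python3 -m pendant '[{"translation":[0,0,-5],"angular":[0,0,0],"grip":5},{"translation":[0,0,-10],"angular":[0,0,0],"grip":5},{"translation":[0,0,-15],"angular":[0,0,0],"grip":5},{"translation":[0,0,-19],"angular":[0,0,0],"grip":5},{"translation":[0,0,-22],"angular":[0,0,0],"grip":5},{"translation":[0,0,-24],"angular":[0,0,0],"grip":5},{"translation":[0,0,-24.5],"angular":[0,0,0],"grip":5},{"translation":[0,0,-25],"angular":[0,0,0],"grip":5},{"translation":[0,0,-25],"angular":[0,0,0],"grip":5}]'
python3 -m pendant '[{"translation":[0,0,0],"angular":[0,0,0],"grip":1},{"translation":[0,0,0],"angular":[0,0,0],"grip":1},{"translation":[0,0,0],"angular":[0,0,0],"grip":0.5},{"translation":[0,0,0],"angular":[0,0,0],"grip":0.5},{"translation":[0,0,0],"angular":[0,0,0],"grip":0.5},{"translation":[0,0,0],"angular":[0,0,0],"grip":0.5},{"translation":[0,0,0],"angular":[0,0,0],"grip":0.5},{"translation":[0,0,0],"angular":[0,0,0],"grip":0.5}]' 60
```

```text
clock: 5.7
tcp_pos: [0.6017, -0.0282, 0.0012]
tcp_rot: [[-0.575, 0.818, 0.001], [0.818, 0.575, -0.002], [-0.002, 0.0, -1.0]]
ft_force: [0.3, 0.5, -0.0]
finger_gap: 0.589
gripper_force: 0.0
clock: 6.5
tcp_pos: [0.6019, -0.0282, 0.0018]
tcp_rot: [[-0.575, 0.818, 0.002], [0.818, 0.575, -0.002], [-0.003, 0.001, -1.0]]
ft_force: [-0.4, 0.4, 6.9]
finger_gap: 0.161
gripper_force: 60.3
```

```bash
python3 -m pendant '[{"translation":[0,0,2],"angular":[0,0,0],"grip":0.5},{"translation":[0,0,6],"angular":[0,0,0],"grip":0.5},{"translation":[0,0,11],"angular":[0,0,0],"grip":0.5},{"translation":[0,0,16],"angular":[0,0,0],"grip":0.5},{"translation":[0,0,21],"angular":[0,0,0],"grip":0.5},{"translation":[0,0,26],"angular":[0,0,0],"grip":0.5},{"translation":[0,0,31],"angular":[0,0,0],"grip":0.5},{"translation":[0,0,33],"angular":[0,0,0],"grip":0.5},{"translation":[0,0,33],"angular":[0,0,0],"grip":0.5}]'
cat > held.py <<'E'
import sys
from pose import *
# eye of the held spanner in the tool frame (plane tool z = -0.002): hole contour
s=state(); im,d=camera('wrist'); M=camera_params('wrist')['tool_from_camera']
out=sys.argv[1]; np.savez('pics/%s.npz'%out,im=im,d=d,T=wristT(s)); cv2.imwrite('pics/%s.png'%out,im[:,:,::-1])
K=camera_params('wrist'); hsv=cv2.cvtColor(im,cv2.COLOR_RGB2HSV); m=((hsv[...,2]>100)&(hsv[...,1]<60)).astype(np.uint8)
m[:, :190]=0; m[:,330:]=0
cs,h=cv2.findContours(m,cv2.RETR_CCOMP,cv2.CHAIN_APPROX_NONE)
for i,c in enumerate(cs):
    A=cv2.contourArea(c)
    if h[0][i][3]>=0 and A>150:
        mo=cv2.moments(c); p=np.array([mo['m10'],mo['m01']])/mo['m00']; r=M[:3,:3]@np.r_[(p-[K['cx'],K['cy']])/K['fx'],1]; q=M[:3,3]+r*(-.002-M[2,3])/r[2]
        print('hole px',p,'A',A,'tool',q)
v=d[150:384,255:265].mean(1); print(v[::8])
E
python3 held.py w5
```

```text
clock: 7.4
tcp_pos: [0.6027, -0.0284, 0.3346]
tcp_rot: [[-0.575, 0.818, 0.009], [0.818, 0.575, -0.003], [-0.008, 0.005, -1.0]]
ft_force: [0.3, -0.6, -2.0]
finger_gap: 0.161
gripper_force: 59.5
[0.1351 0.136  0.1371 0.138  0.1389 0.1399 0.1411 0.1421 0.1286 0.1442
 0.1454 0.1464 0.1472 0.1488 0.15   0.1509 0.1522 0.154  0.1548 0.1561
 0.1577 0.1594 0.1601 0.1611 0.5784 0.0828 0.079  0.0766 0.0747 0.0725]
```

View pics/w5.png

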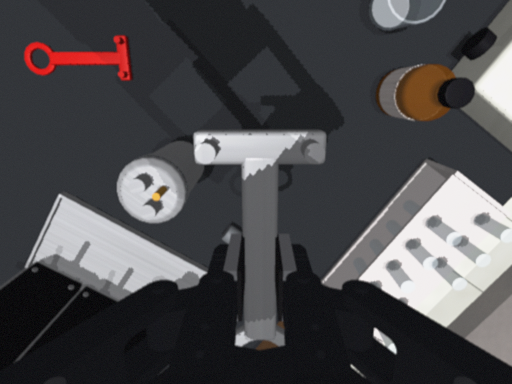

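The short spanner is held straight: bar at row 147, shaft along column 260. Its crossbar sits where it should in the tool frame, so there is no slip; the eye is hidden behind the fingers near (262,345).

```bash
cat > goal.py <<'E'
import sys
from pose import *
root=dict(high=np.array([.4543,-.381,.2215]),low=np.array([.539,-.378,.1355]))[sys.argv[1]]
e=np.array([-float(sys.argv[2]),float(sys.argv[3]),-.002]); s=state(); x,y,z=axes()
for t,p in (tuple(map(float,a.split(','))) for a in sys.argv[4:]):
    R=Rt(p); print(t,p,end=' '); tc=root+t*z-R@e; print('tcp',tc,end=' '); move(s,tc,R)
E
python3 goal.py low .062 0 .16,50 .105,50 .04,50 .035,25 .035,35
```

```text
0.16 50.0 tcp [ 0.5306 -0.2292  0.2167] shift cm [ -7.0455 -20.1153 -11.4709] rotvec [-0.6653 -0.2304 -0.5339] deg 50.626711236092646
0.105 50.0 tcp [ 0.5326 -0.2645  0.1745] shift cm [ -6.8461 -23.645  -15.6841] rotvec [-0.6653 -0.2304 -0.5339] deg 50.626711236092646
0.04 50.0 tcp [ 0.5349 -0.3062  0.1248] shift cm [ -6.6105 -27.8164 -20.6634] rotvec [-0.6653 -0.2304 -0.5339] deg 50.626711236092646
0.035 25.0 tcp [ 0.5364 -0.3312  0.1053] shift cm [ -6.4693 -30.3158 -22.6116] rotvec [-1.0818 -0.3753 -0.4957] deg 71.48919947020698
0.035 35.0 tcp [ 0.5358 -0.3217  0.1104] shift cm [ -6.523  -29.3639 -22.1014] rotvec [-0.9153 -0.3173 -0.5133] deg 62.81631230640745
```

```bash
python3 goal.py low .062 0 .17,60 .10,60 .04,60
```

```text
0.17 60.0 tcp [ 0.5299 -0.2163  0.233 ] shift cm [ -7.1183 -18.8261  -9.8395] rotvec [-0.4984 -0.1723 -0.5439] deg 43.409054716007105
0.1 60.0 tcp [ 0.5324 -0.2612  0.1794] shift cm [ -6.8645 -23.3185 -15.2018] rotvec [-0.4984 -0.1723 -0.5439] deg 43.409054716007105
0.04 60.0 tcp [ 0.5346 -0.2997  0.1334] shift cm [ -6.647  -27.169  -19.7981] rotvec [-0.4984 -0.1723 -0.5439] deg 43.409054716007105
```

```bash
python3 -m pendant '[{"translation":[-1,-4,0],"angular":[-0.08,-0.03,-0.09],"grip":0.5},{"translation":[-2,-8,0],"angular":[-0.17,-0.06,-0.18],"grip":0.5},{"translation":[-4,-12,0],"angular":[-0.25,-0.09,-0.27],"grip":0.5},{"translation":[-6,-16,0],"angular":[-0.34,-0.12,-0.36],"grip":0.5},{"translation":[-7.1,-18.8,-3],"angular":[-0.42,-0.145,-0.45],"grip":0.5},{"translation":[-7.1,-18.8,-6],"angular":[-0.498,-0.172,-0.544],"grip":0.5},{"translation":[-7.1,-18.8,-9.8],"angular":[-0.498,-0.172,-0.544],"grip":0.5},{"translation":[-6.9,-21,-12.5],"angular":[-0.498,-0.172,-0.544],"grip":0.5},{"translation":[-6.9,-23.3,-15.2],"angular":[-0.498,-0.172,-0.544],"grip":0.5},{"translation":[-6.9,-23.3,-15.2],"angular":[-0.498,-0.172,-0.544],"grip":0.5},{"translation":[-6.9,-23.3,-15.2],"angular":[-0.498,-0.172,-0.544],"grip":0.5},{"translation":[-6.9,-23.3,-15.2],"angular":[-0.498,-0.172,-0.544],"grip":0.5}]'
python3 goal.py low .062 0 .10,60 .04,60; python3 - <<'E'
from pose import *
im,d=camera('scene'); b=im[230:310,120:240]; print(state()['qpos'])
w,_=camera('wrist'); a=cv2.resize(b,(576,384),interpolation=cv2.INTER_CUBIC)
cv2.imwrite('pics/c1.png',cv2.resize(np.hstack([a,w[:, 140:400]])[:,:,::-1],(800,368)))
E
```

```text
clock: 8.65
tcp_pos: [0.5316, -0.2603, 0.1778]
tcp_rot: [[-0.05, 0.998, 0.025], [0.866, 0.056, -0.496], [-0.497, -0.003, -0.868]]
ft_force: [-0.5, -0.3, -1.9]
finger_gap: 0.162
gripper_force: 59.5
0.1 60.0 tcp [ 0.5324 -0.2612  0.1794] shift cm [ 0.0806 -0.0893  0.1525] rotvec [-0.0033 -0.0028  0.0006] deg 0.2530187849681359
0.04 60.0 tcp [ 0.5346 -0.2997  0.1334] shift cm [ 0.2981 -3.9398 -4.4438] rotvec [-0.0033 -0.0028  0.0006] deg 0.2530187849681359
[-0.4207  0.5407  1.7425 -0.717   0.7391  0.0349]
```

View pics/c1.png

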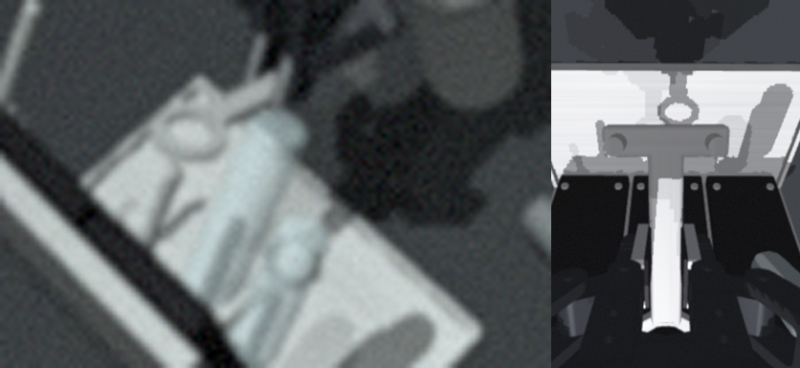

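The scene crop (left) shows the ring at (190,130) just above the two pegs at (165,215); the wrist view shows it held straight. I check the ring against its expected scene projection.

```bash
python3 - <<'E'
from pose import *
s=state(); e=np.array(s['tcp_pos'])+np.array(s['tcp_rot'])@[-.062,0,-.002]
p=camera_params('scene'); C=np.linalg.inv(p['extrinsics'])
x,y,z=axes(); r=np.array([.539,-.378,.1355])
for q in (e,r,r+.076*z,r+.1*z):
    c=C[:3,:3]@q+C[:3,3]; print(q,c[:2]/c[2]*p['fx']+[p['cx'],p['cy']])
print(np.array([x,y,z])@(e-r))
E
```

```text
[ 0.5353 -0.3131  0.2117] [160.8615 258.05  ]
[ 0.539  -0.378   0.1355] [148.259  288.3754]
[ 0.5362 -0.3292  0.1937] [157.5496 265.6326]
[ 0.5354 -0.3138  0.2121] [160.5929 258.1827]
[-0.0008 -0.      0.1001]
```

Expected (160.9,258.1), seen about (161.4,258.3): aligned. Inserting.

```bash
python3 -m pendant '[{"translation":[0.1,-0.6,-0.6],"angular":[0,0,0],"grip":0.5},{"translation":[0.1,-1.2,-1.25],"angular":[0,0,0],"grip":0.5},{"translation":[0.2,-1.8,-1.95],"angular":[0,0,0],"grip":0.5},{"translation":[0.2,-2.4,-2.65],"angular":[0,0,0],"grip":0.5},{"translation":[0.3,-3.0,-3.35],"angular":[0,0,0],"grip":0.5},{"translation":[0.3,-3.5,-3.9],"angular":[0,0,0],"grip":0.5},{"translation":[0.3,-3.95,-4.4],"angular":[0,0,0],"grip":0.5},{"translation":[0.3,-3.95,-4.4],"angular":[0,0,0],"grip":0.5}]'
python3 - <<'E'
from pose import *
s=state(); e=np.array(s['tcp_pos'])+np.array(s['tcp_rot'])@[-.062,0,-.002]
x,y,z=axes(); print(np.array([x,y,z])@(e-np.array([.539,-.378,.1355])),s['moment'])
E
```

```text
clock: 9.55
tcp_pos: [0.5345, -0.3011, 0.1333]
tcp_rot: [[-0.049, 0.999, 0.025], [0.866, 0.055, -0.497], [-0.497, -0.003, -0.868]]
ft_force: [0.6, 0.9, -2.0]
finger_gap: 0.164
gripper_force: 59.5
[ 0.001  -0.0001  0.0389] [ 0.4195 -0.0302  0.0142]
```

```bash
python3 -m pendant '[{"translation":[0,0.3,-0.2],"angular":[0,0,0],"grip":1.3},{"translation":[0,0.4,-0.4],"angular":[0,0,0],"grip":1.3},{"translation":[0,0.4,-0.4],"angular":[0,0,0],"grip":4},{"translation":[0,0.4,-0.4],"angular":[0,0,0],"grip":4},{"translation":[0,0.4,-0.4],"angular":[0,0,0],"grip":4},{"translation":[0,0.4,-0.4],"angular":[0,0,0],"grip":4},{"translation":[0,0.4,-0.4],"angular":[0,0,0],"grip":4},{"translation":[0,1.4,1.3],"angular":[0,0,0],"grip":4},{"translation":[-0.1,2.9,3.9],"angular":[0,0,0],"grip":4},{"translation":[-0.2,4.9,7.4],"angular":[0,0,0],"grip":4},{"translation":[-0.3,6.9,10.9],"angular":[0,0,0],"grip":4},{"translation":[-0.3,8,13],"angular":[0,0,0],"grip":4},{"translation":[-0.3,8,13],"angular":[0,0,0],"grip":4}]'
python3 - <<'E'
from pose import *
s=state(); im,d=camera('wrist'); np.savez('pics/w6.npz',im=im,d=d,T=wristT(s)); im2,_=camera('scene')
a=cv2.resize(im2[230:310,120:220],(480,384),interpolation=cv2.INTER_CUBIC)
cv2.imwrite('pics/w6.png',cv2.resize(np.hstack([a,im[:,130:450]])[:,:,::-1],(800,384)))
E
```

```text
clock: 10.85
tcp_pos: [0.534, -0.2199, 0.2682]
tcp_rot: [[-0.047, 0.998, 0.034], [0.864, 0.058, -0.499], [-0.501, 0.005, -0.866]]
ft_force: [0.1, 0.2, -0.9]
finger_gap: 0.468
gripper_force: 0.0
```

View pics/w6.png

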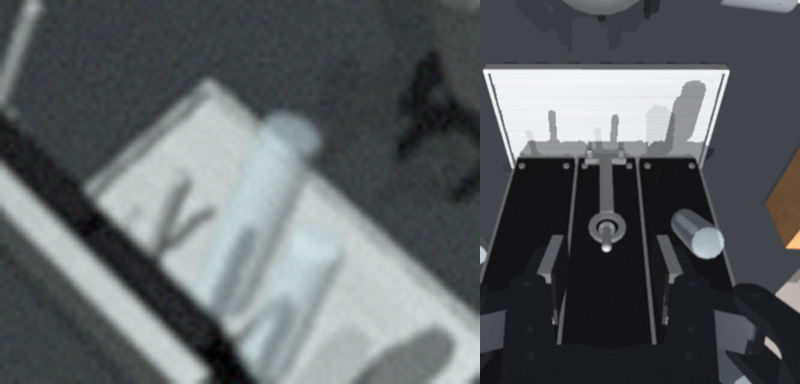

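The short spanner hangs on the low peg: wrist crop shows peg tip (605,245) through the ring at (605,228), bar at (605,155). Now the long one.

```bash
python3 - <<'E'
from pose import *
a=-2.132; R=np.c_[[-np.cos(a),-np.sin(a),0],[-np.sin(a),np.cos(a),0],[0,0,-1.]]
move(state(),np.array([.5352,.2733,.26]),R)
E
```

```text
shift cm [ 0.328  49.3725 -0.4444] rotvec [ 0.5124 -0.1335 -0.6031] deg 45.983519077973746
```

```bash
python3 -m pendant '[{"translation":[0,4,3],"angular":[0.05,-0.01,-0.06],"grip":4},{"translation":[0,8.5,5],"angular":[0.1,-0.03,-0.12],"grip":4},{"translation":[0,13,5],"angular":[0.15,-0.04,-0.18],"grip":4},{"translation":[0,18,5],"angular":[0.2,-0.05,-0.24],"grip":4},{"translation":[0,23,5],"angular":[0.27,-0.07,-0.32],"grip":4},{"translation":[0,28,5],"angular":[0.34,-0.09,-0.4],"grip":4},{"translation":[0,33,5],"angular":[0.4,-0.1,-0.47],"grip":4},{"translation":[0,38,5],"angular":[0.46,-0.12,-0.54],"grip":4},{"translation":[0.3,43,5],"angular":[0.512,-0.133,-0.603],"grip":4},{"translation":[0.3,47,2],"angular":[0.512,-0.133,-0.603],"grip":4},{"translation":[0.3,49.4,-0.5],"angular":[0.512,-0.133,-0.603],"grip":4},{"translation":[0.3,49.4,-0.5],"angular":[0.512,-0.133,-0.603],"grip":4},{"translation":[0.3,49.4,-0.5],"angular":[0.512,-0.133,-0.603],"grip":4},{"translation":[0.3,49.4,-0.5],"angular":[0.512,-0.133,-0.603],"grip":4},{"translation":[0.3,49.4,-0.5],"angular":[0.512,-0.133,-0.603],"grip":4}]'
python3 - <<'E'
from pose import *
s=state(); im,d=camera('wrist'); T=wristT(s); R=np.array(s['tcp_rot'])
for z in (.003,.008):
    e,a,c=eye('wrist',im,T,(200,60,290,245),.03,.115,z,120)
    print('eye in tool',R.T@(np.r_[e,0.003]-s['tcp_pos']),'shaft dir in tool',R[:2,:2].T@a)
E
```

```text
clock: 12.45
tcp_pos: [0.536, 0.2722, 0.2603]
tcp_rot: [[0.534, 0.846, 0.001], [0.846, -0.534, 0.0], [0.001, 0.001, -1.0]]
ft_force: [0.2, -0.5, -0.5]
finger_gap: 0.468
gripper_force: 0.0
wrist eyepx [259.4628 220.3463] eye [0.4887 0.2002] dir [-0.532  -0.8467] ang -2.131814 off 0.00015013887676948066 maxd 0.19111084994170582 2733
eye in tool [-0.0863 -0.0017  0.2572] shaft dir in tool [-1.     0.002]
wrist eyepx [259.4628 220.3463] eye [0.4898 0.2019] dir [-0.5316 -0.847 ] ang -2.131271 off 9.830977190504442e-05 maxd 0.18872426221641422 2733
eye in tool [-0.0843 -0.0017  0.2572] shaft dir in tool [-1.      0.0025]
```

```bash
python3 -m pendant '[{"translation":[-0.1,0.1,-5],"angular":[0,0,0],"grip":4},{"translation":[-0.1,0.1,-10],"angular":[0,0,0],"grip":4},{"translation":[-0.1,0.1,-15],"angular":[0,0,0],"grip":4},{"translation":[-0.1,0.1,-20],"angular":[0,0,0],"grip":4},{"translation":[-0.1,0.1,-23],"angular":[0,0,0],"grip":4},{"translation":[-0.1,0.1,-25],"angular":[0,0,0],"grip":4},{"translation":[-0.1,0.1,-25.5],"angular":[0,0,0],"grip":4},{"translation":[-0.1,0.1,-25.9],"angular":[0,0,0],"grip":4},{"translation":[-0.1,0.1,-25.9],"angular":[0,0,0],"grip":4}]'
python3 -m pendant '[{"translation":[0,0,0],"angular":[0,0,0],"grip":1},{"translation":[0,0,0],"angular":[0,0,0],"grip":1},{"translation":[0,0,0],"angular":[0,0,0],"grip":0.5},{"translation":[0,0,0],"angular":[0,0,0],"grip":0.5},{"translation":[0,0,0],"angular":[0,0,0],"grip":0.5},{"translation":[0,0,0],"angular":[0,0,0],"grip":0.5},{"translation":[0,0,0],"angular":[0,0,0],"grip":0.5},{"translation":[0,0,1],"angular":[0,0,0],"grip":0.5},{"translation":[0,0,5],"angular":[0,0,0],"grip":0.5},{"translation":[0,0,10],"angular":[0,0,0],"grip":0.5},{"translation":[0,0,15],"angular":[0,0,0],"grip":0.5},{"translation":[0,0,20],"angular":[0,0,0],"grip":0.5},{"translation":[0,0,25],"angular":[0,0,0],"grip":0.5},{"translation":[0,0,30],"angular":[0,0,0],"grip":0.5},{"translation":[0,0,34],"angular":[0,0,0],"grip":0.5},{"translation":[0,0,34],"angular":[0,0,0],"grip":0.5}]' 70
python3 goal.py high .086 0 .17,50 .105,50 .04,50
python3 - <<'E'
from pose import *
im,d=camera('wrist'); M=camera_params('wrist')['tool_from_camera']; C=cloud('wrist',d,M)
g=(C[...,2]>-.02)&(C[...,2]<.01)&(C[...,0]>.015)&(d>0); X=C[g]
sh=X[(X[:,0]>.015)&(X[:,0]<.037)&(abs(X[:,1])<.03)]; print(g.sum(),'x max',X[:,0].max(),'y',X[:,1].min(),X[:,1].max(),'shaft',sh.mean(0),cv2.fitLine(sh[:,:2].astype(np.float32),cv2.DIST_HUBER,0,.001,.001).ravel())
E
```

```text
clock: 13.4
tcp_pos: [0.5351, 0.2744, 0.0013]
tcp_rot: [[0.533, 0.846, 0.001], [0.846, -0.533, 0.001], [0.001, 0.0, -1.0]]
ft_force: [0.2, 0.6, -1.2]
finger_gap: 0.463
gripper_force: 0.0
clock: 15.0
tcp_pos: [0.5364, 0.2756, 0.348]
tcp_rot: [[0.532, 0.847, 0.013], [0.847, -0.532, 0.005], [0.011, 0.008, -1.0]]
ft_force: [0.2, 0.6, -2.5]
finger_gap: 0.182
gripper_force: 69.2
0.17 50.0 tcp [ 0.4445 -0.2074  0.2949] shift cm [ -9.1946 -48.2978  -5.3079] rotvec [-0.6949  0.1874  0.5877] deg 53.2389987160684
0.105 50.0 tcp [ 0.4469 -0.2491  0.2451] shift cm [ -8.9589 -52.4692 -10.2872] rotvec [-0.6949  0.1874  0.5877] deg 53.2389987160684
0.04 50.0 tcp [ 0.4492 -0.2908  0.1953] shift cm [ -8.7233 -56.6406 -15.2665] rotvec [-0.6949  0.1874  0.5877] deg 53.2389987160684
9739 x max 0.09935339505551694 y -0.04676001693843908 0.007511803779527149 shaft [ 0.0262 -0.0015 -0.0078] [ 0.9764 -0.2162  0.0287 -0.0021]
```

```bash
python3 -m pendant '[{"translation":[-1,-4.5,0],"angular":[-0.08,0.02,0.07],"grip":0.5},{"translation":[-1,-9,0],"angular":[-0.15,0.04,0.13],"grip":0.5},{"translation":[-2,-14,0],"angular":[-0.22,0.06,0.19],"grip":0.5},{"translation":[-3,-18.5,0],"angular":[-0.29,0.08,0.25],"grip":0.5},{"translation":[-4,-23,0],"angular":[-0.36,0.1,0.31],"grip":0.5},{"translation":[-5,-27.5,0],"angular":[-0.43,0.12,0.37],"grip":0.5},{"translation":[-6,-32,0],"angular":[-0.5,0.135,0.43],"grip":0.5},{"translation":[-7,-36.5,0],"angular":[-0.57,0.155,0.49],"grip":0.5},{"translation":[-8,-41,0],"angular":[-0.64,0.17,0.54],"grip":0.5},{"translation":[-9.1,-45,-2],"angular":[-0.695,0.187,0.588],"grip":0.5},{"translation":[-9.1,-48.3,-5.3],"angular":[-0.695,0.187,0.588],"grip":0.5},{"translation":[-9.1,-50.4,-7.8],"angular":[-0.695,0.187,0.588],"grip":0.5},{"translation":[-9,-52.4,-10.2],"angular":[-0.695,0.187,0.588],"grip":0.5},{"translation":[-9,-52.4,-10.2],"angular":[-0.695,0.187,0.588],"grip":0.5},{"translation":[-9,-52.4,-10.2],"angular":[-0.695,0.187,0.588],"grip":0.5},{"translation":[-9,-52.4,-10.2],"angular":[-0.695,0.187,0.588],"grip":0.5}]'
python3 goal.py high .087 .0005 .105,50 .04,50; python3 - <<'E'
from pose import *
s=state(); e=np.array(s['tcp_pos'])+np.array(s['tcp_rot'])@[-.087,0.0005,-.002]
x,y,z=axes(); r=np.array([.4543,-.381,.2215]); print(s['qpos'],np.array([x,y,z])@(e-r))
p=camera_params('scene'); C=np.linalg.inv(p['extrinsics'])
c=C[:3,:3]@e+C[:3,3]; o=c[:2]/c[2]*p['fx']+[p['cx'],p['cy']]; print(o)
im,d=camera('scene'); u,v=o.astype(int); 
big=cv2.resize(im[v-20:v+21,u-25:u+26],None,fx=12,fy=12,interpolation=cv2.INTER_CUBIC); cv2.circle(big,tuple(((o-[u-25,v-20]+.5)*12).astype(int).tolist()),5,(255,0,0),1)
cv2.imwrite('pics/c2.png',big[:,:,::-1])
E
```

```text
clock: 16.65
tcp_pos: [0.4438, -0.2487, 0.2383]
tcp_rot: [[-0.043, 0.999, 0.028], [0.758, 0.051, -0.65], [-0.651, -0.007, -0.759]]
ft_force: [0.2, 0.5, -3.3]
finger_gap: 0.183
gripper_force: 69.4
0.105 50.0 tcp [ 0.4463 -0.2484  0.2445] shift cm [0.2516 0.0322 0.6212] rotvec [ 0.0106 -0.0063  0.0053] deg 0.770865943400525
0.04 50.0 tcp [ 0.4487 -0.2901  0.1947] shift cm [ 0.4872 -4.1392 -4.3581] rotvec [ 0.0106 -0.0063  0.0053] deg 0.770865943400525
[-0.3831  0.3892  1.9519 -1.0276  0.7643  0.3248] [-0.0039 -0.0025  0.101 ]
[130.8169 219.886 ]
```

View pics/c2.png

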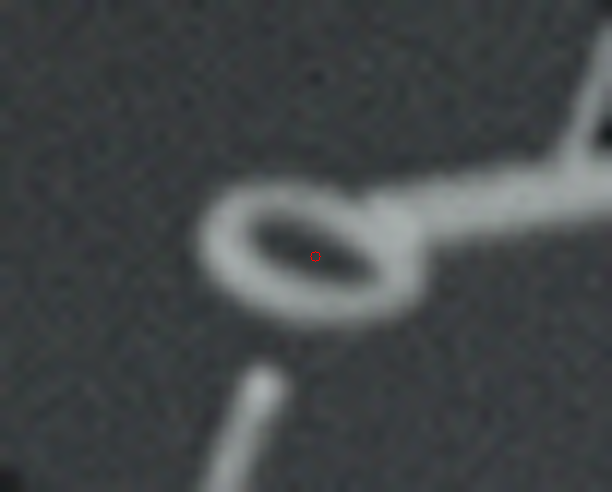

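The scene crop shows the ring's hole at (315,253) coinciding with its predicted centre, and the high peg's tip just below at (265,385). I apply the 6 mm correction, then insert.

```bash
python3 -m pendant '[{"translation":[0.25,0,0.6],"angular":[0.01,-0.006,0.005],"grip":0.5},{"translation":[0.25,0,0.6],"angular":[0.01,-0.006,0.005],"grip":0.5},{"translation":[0.3,-0.6,-0.1],"angular":[0.01,-0.006,0.005],"grip":0.5},{"translation":[0.3,-1.2,-0.8],"angular":[0.01,-0.006,0.005],"grip":0.5},{"translation":[0.4,-1.8,-1.55],"angular":[0.01,-0.006,0.005],"grip":0.5},{"translation":[0.4,-2.4,-2.25],"angular":[0.01,-0.006,0.005],"grip":0.5},{"translation":[0.5,-3.0,-3.0],"angular":[0.01,-0.006,0.005],"grip":0.5},{"translation":[0.5,-3.6,-3.7],"angular":[0.01,-0.006,0.005],"grip":0.5},{"translation":[0.5,-4.1,-4.3],"angular":[0.01,-0.006,0.005],"grip":0.5},{"translation":[0.5,-4.1,-4.3],"angular":[0.01,-0.006,0.005],"grip":0.5}]'
python3 - <<'E'
from pose import *
s=state(); e=np.array(s['tcp_pos'])+np.array(s['tcp_rot'])@[-.087,0.0005,-.002]
x,y,z=axes(); r=np.array([.4543,-.381,.2215]); print(np.array([x,y,z])@(e-r),s['moment'])
E
python3 goal.py high .087 .0005 .04,30
```

```text
clock: 17.7
tcp_pos: [0.4485, -0.2911, 0.1942]
tcp_rot: [[-0.043, 0.999, 0.034], [0.765, 0.054, -0.642], [-0.643, -0.002, -0.766]]
ft_force: [-0.1, -0.3, -3.5]
finger_gap: 0.185
gripper_force: 69.3
[ 0.0005 -0.0003  0.039 ] [ 0.5978 -0.0424  0.0053]
0.04 30.0 tcp [ 0.45   -0.3137  0.1758] shift cm [ 0.1493 -2.2513 -1.8386] rotvec [-0.348  -0.0209  0.0022] deg 19.975291322505296
```

```bash
python3 -m pendant '[{"translation":[0,0.3,-0.2],"angular":[0,0,0],"grip":1.6},{"translation":[0,0.4,-0.4],"angular":[0,0,0],"grip":1.6},{"translation":[0,0.4,-0.4],"angular":[0,0,0],"grip":4},{"translation":[0,0.4,-0.4],"angular":[0,0,0],"grip":4},{"translation":[0,0.4,-0.4],"angular":[0,0,0],"grip":4},{"translation":[0,0.4,-0.4],"angular":[0,0,0],"grip":4},{"translation":[0,0.4,-0.4],"angular":[0,0,0],"grip":4},{"translation":[0,1.4,0.8],"angular":[0,0,0],"grip":4},{"translation":[-0.1,2.9,2.6],"angular":[0,0,0],"grip":4},{"translation":[-0.2,5.4,5.6],"angular":[0,0,0],"grip":4},{"translation":[-0.3,8.4,9.2],"angular":[0,0,0],"grip":4},{"translation":[-0.3,11,12],"angular":[0,0,0],"grip":4},{"translation":[-0.3,11,12],"angular":[0,0,0],"grip":4},{"translation":[-0.3,11,12],"angular":[0,0,0],"grip":4},{"translation":[-0.3,11,12],"angular":[0,0,0],"grip":4},{"translation":[-0.3,11,12],"angular":[0,0,0],"grip":4},{"translation":[-0.3,11,12],"angular":[0,0,0],"grip":4},{"translation":[-0.3,11,12],"angular":[0,0,0],"grip":4}]'
python3 - <<'E'
from pose import *
im,d=camera('wrist'); 
import time
a=camera('wrist')[0]; print(np.abs(a.astype(int)-im).mean(), (np.abs(a.astype(int)-im).max(2)>40).sum())
cv2.imwrite('pics/w7.png',im[:,:,::-1])
t=np.load('pics/top0.npz'); i2,_=camera('top'); D=(np.abs(i2.astype(int)-t['im']).max(2)>60).astype(np.uint8)
N,L,S,_=cv2.connectedComponentsWithStats(D); print(S[1:][S[1:,4]>25])
E
```

```text
clock: 19.5
tcp_pos: [0.4456, -0.1811, 0.3145]
tcp_rot: [[-0.043, 0.999, 0.034], [0.764, 0.054, -0.643], [-0.643, -0.002, -0.766]]
ft_force: [0.1, 0.1, 0.4]
finger_gap: 0.467
gripper_force: 0.0
1.7490878634982638 41
[[ 262  158   45   36  343]
 [ 148  182   66   38  465]
 [ 303  183   28   24  367]
 [ 305  207   17   18   70]
 [ 419  217    9    9   35]
 [ 404  222    4   15   30]
 [ 277  241   20   24  182]
 [ 220  245   29   23  442]
 [ 173  279   15   23  147]
 [  88  332   76   52 3108]
 [ 273  345   23   19  250]
 [ 239  350   17   16   92]
 [ 296  365   10    7   38]
 [ 166  368   63   16  517]
 [ 276  372   24   12  131]
 [ 247  378   13    6   47]]
```

View pics/w7.png

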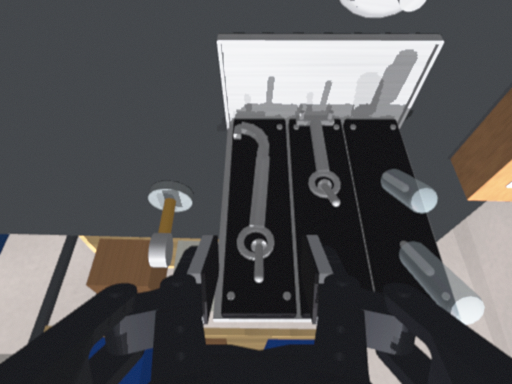

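Both spanners hang with the pegs through their eyes: long ring at (256,242) with peg tip (258,275), short ring at (324,184) with peg tip (335,203). I let them settle one second and hand in.

```bash
python3 -m pendant '[{"translation":[0,1,1],"angular":[0,0,0],"grip":4},{"translation":[0,1,1],"angular":[0,0,0],"grip":4},{"translation":[0,1,1],"angular":[0,0,0],"grip":4},{"translation":[0,1,1],"angular":[0,0,0],"grip":4},{"translation":[0,1,1],"angular":[0,0,0],"grip":4},{"translation":[0,1,1],"angular":[0,0,0],"grip":4},{"translation":[0,1,1],"angular":[0,0,0],"grip":4},{"translation":[0,1,1],"angular":[0,0,0],"grip":4},{"translation":[0,1,1],"angular":[0,0,0],"grip":4},{"translation":[0,1,1],"angular":[0,0,0],"grip":4}]' >/dev/null
python3 -c "
from bench import *
import numpy as np
a=camera('wrist')[0].astype(int); b=camera('wrist')[0]; print((np.abs(a-b).max(2)>40).sum())
print(hand_in())"
```

```text
0
the job is handed in; nothing more can be done
None
```

The job is handed in at about 21 s of the 64 s: the long spanner hangs on the high free peg and the short one on the low free peg, both motionless in the last two wrist pictures; I saw no contact with any bystander, but no verdict came back.

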